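Feel along the bead of a primed frame corner

TASK

Before the L-shaped, white-primed frame corner is gilded, feel its raised bead for grit: with the fingers closed, touch the bead lightly with the fingertips at the free end of the longer leg, and run them slowly along its crest, round the corner, to the free end of the shorter leg, then take the hand away. Only touch it, gently: do not pinch, lift or shove it, and leave everything else where it is.

Things in the scene. Friction and masses are not known exactly. Their poses are not given: they have to be found in the camera images.
- corner: The piece to feel: white-primed L of frame moulding, 0.3 kg, loose on the sprung rest. Origin: under the bead's corner, at the underside; z up. Longer leg along its +x (x -10 to 170 mm), shorter along its +y (to 110). Legs 40 mm wide (10 outside the bead's centre line, 30 inside), 22 mm thick by the bead, else 13. Bead: half-round, 16 mm wide, crest at z 34 mm, centred on (170,0)-(0,0)-(0,110).
- long_end (a point): On the crest of the bead, at the very end of the longer leg (170 mm from the corner): where the stroke starts. The end of the bead is rounded, so touch it about 10 to 20 mm in.
- bead_corner (a point): On the crest of the bead at the corner where the two legs meet, about 78 mm above the table.
- short_end (a point): On the crest of the bead, at the very end of the shorter leg (110 mm from the corner): where the stroke ends. Rounded too.
- stand: The plywood base board of the sprung rest, 220 x 180 x 18 mm, fixed to the table. Origin: centre of its underside. The corner's origin lies at (-80, -60, 44) mm from it in its axes.
- rest (a joint): How far the felt-covered platform under the corner has sunk, straight down: 0 up, at most 0.010 m. It starts to give at about 2 to 4 N of push on the corner, then 1 mm for each further 0.15 N until it bottoms at 0.010 m; it springs up when let go. Pressing the crest 3 to 7 mm below its free height is a good light touch.
- pot: small amber glass pot with a steel lid, 32 mm across, 40 mm high, standing on the base board inside the crook of the L (top about 58 mm above the table). Leave it. Origin: centre of its underside.
- brush: wooden-handled brush with pale bristles, 180 x 26 x 12 mm, lying on the table. Leave it. Origin: under its middle.
- offcut: straight gold-coloured offcut of moulding, 140 x 34 x 22 mm, lying on the table. Not the piece to feel. Leave it. Origin: centre of its underside.
- figure: small gilded figurine with two ears, 64 mm across, 91 mm high. Leave it. Origin: centre of its underside.
- bowl: white ceramic bowl, 76 mm across, 35 mm high. Leave it. Origin: centre of its underside.
- jar: clear glass jar with a white lid, 52 mm across, 70 mm high. Leave it. Origin: centre of its underside.
- burnisher: burnishing tool with a dark wooden handle and a stone tip, about 140 mm long, 14 mm thick, lying on the table. Leave it. Origin: under its middle, long along its y.
Not all that is in view belongs to the job. Leave any green or purple look-alike of the corner alone.

How it is judged:
On the way, in this order (a step that is already met when the one before it is completed fails the run):
1. the fingertips touch the bead at the free end of the longer leg (contact force between the fingers and corner above 0.2 N and x of the grasp point in the frame of corner between 0.14 and 0.178 m and y of the grasp point in the frame of corner between -0.012 and 0.012 m), for 0.05 s.
2. they touch it farther along the longer leg (contact force between the fingers and corner above 0.2 N and x of the grasp point in the frame of corner between 0.106 and 0.131 m and y of the grasp point in the frame of corner between -0.012 and 0.012 m), for 0.05 s.
3. they touch it farther along the longer leg (contact force between the fingers and corner above 0.2 N and x of the grasp point in the frame of corner between 0.071 and 0.096 m and y of the grasp point in the frame of corner between -0.012 and 0.012 m), for 0.05 s.
4. they touch it farther along the longer leg (contact force between the fingers and corner above 0.2 N and x of the grasp point in the frame of corner between 0.035 and 0.061 m and y of the grasp point in the frame of corner between -0.012 and 0.012 m), for 0.05 s.
5. they touch it at the corner (contact force between the fingers and corner above 0.2 N and x of the grasp point in the frame of corner between -0.014 and 0.021 m and y of the grasp point in the frame of corner between -0.014 and 0.021 m), for 0.05 s.
6. they touch it along the shorter leg (contact force between the fingers and corner above 0.2 N and x of the grasp point in the frame of corner between -0.012 and 0.012 m and y of the grasp point in the frame of corner between 0.036 and 0.066 m), for 0.05 s.
7. they touch it at the free end of the shorter leg (contact force between the fingers and corner above 0.2 N and x of the grasp point in the frame of corner between -0.012 and 0.012 m and y of the grasp point in the frame of corner between 0.082 and 0.118 m), for 0.05 s.
At the end, for the whole second after the job is handed in: The bead has been touched all along, in order, within 12 mm of its centre line; the fingers are off it, the corner lies level and at rest within 12 mm of where it was, the rest has come up again (within 2 mm), and every other thing is within 20 mm of its place (value of joint rest below 0.002 m and linear speed of corner below 0.02 m/s and angle between corner's own z axis and vertical below 0.05 rad and distance of each of long_end, bead_corner, short_end from where it was at the start of the episode below 0.012 m and distance of each of pot, brush, offcut, figure, bowl, jar, burnisher from where it was at the start of the episode below 0.02 m).
It fails at once if the corner was pressed hard (more than 15 N) (contact force between the fingers and corner above 15 N).
It fails at once if the corner was lifted (more than 6 mm up) or tipped (height (world z) of corner above 0.05 m or angle between corner's own z axis and vertical above 0.12 rad).
It fails at once if the corner was shoved (more than 18 mm from its place) (distance of any of long_end, bead_corner, short_end from where it was at the start of the episode above 0.018 m).
It fails at once if another thing was disturbed (moved more than 20 mm) (distance of any of pot, brush, offcut, figure, bowl, jar, burnisher from where it was at the start of the episode above 0.02 m).
It also fails if it takes over 42 s, if anything falls off the work surface, if the arm or the gripper's body presses on something with over 40 N, if the wrist force passes 120 N, or if a joint passes its speed limit or range.

ROBOT

A 6-joint arm with a two-finger parallel gripper is mounted at the origin on the work surface. World frame = base frame: x ahead of the robot, y to its left, z up, the work surface at z = 0. Lengths are in m, angles in rad, forces in N, time in s.
With the tool pointing down it reaches from about 0.325 to 0.85 m from the base axis. Payload 4.4 kg.
Tool frame: the origin (TCP) lies at the very end of the fingers, on their centre line; the grasp point (between the pads) lies 19 mm behind it; z points along the fingers, y is the direction in which the jaws open and shut (so a half turn about z gives the same grasp; the last joint's range is limited). The gripper opens to 94 mm and grips with 3 to 60 N. Pads are 16 mm wide; open, the fingers measure 119 mm over their backs; the gripper's body (75 mm by 177 mm) begins 78 mm behind the grasp point.
Start: joints at [0.972, 0.207, 1.542, -0, 1.393, -0.15], TCP at [0.249, 0.518, 0.205] pointing down, gripper open.
Joint ranges: [-2.73, 2.73], [-0.86, 2.22], [0.23, 2.46], [-1.11, 4.25], [0.08, 2.63], [-2.82, 2.82]. Speed limits (rad/s): [2.79, 2.79, 3.14, 3.14, 3.14, 3.14].

INTERFACE

Orientations are given as a unit quaternion [x, y, z, w].
In Python, from rig import manip gives the robot as it stands. Calls block until the motion is done:
- manip.move_to(position, orientation): joint-space move of the TCP to a pose.
- manip.servo_line(position, orientation=None, feed=0.15, guard=None): straight line of the TCP; orientation=None keeps the orientation; feed is the mean speed in m/s. With guard (N) it stops when the force on the tool has changed by that much, and returns True; else False.
- manip.goto_joints(angles): joint-space move.
- manip.set_gripper(opening, grip_force=None): finger opening in m; grip_force is the grip in N (None keeps the last); returns when the fingers have stopped.
- manip.sleep(seconds).
- manip.solve_ik(position, orientation): joint angles nearest the present ones, or None.
- manip.camera(name): name is "scene" or "top" or "wrist"; returns the picture (420x560x3 uint8, red, green, blue); there is no depth.
- manip.camera_info(name): a dict with "camera_matrix" (3x3 intrinsics, pixels), "pose" (4x4, takes a point from camera to world coordinates). Camera axes: x right, y down, z forward; pixel columns grow to the right and rows downward; lengths in m; the calibration is good to about 2 mm. A picture is of the moment at which its call begins: read the wrist's pose just before it. camera_info takes no time and is no camera call; for the wrist camera it gives the pose at the moment of the call.
A pose or a line that the arm cannot do raises manip.Unreachable and nothing moves.
- manip.finish_job(): hands the job in, once; it reports no verdict.
Readings, each from a call of its own:
- manip.read_time(): time.
- manip.read_q(): joint angles.
- manip.read_qvel(): joint speeds.
- manip.read_tau(): joint torques, N m.
- manip.read_tcp_pos(): TCP position.
- manip.read_tool_rot(): TCP orientation.
- manip.read_force(): force on the tool from outside, world axes, zero at the start.
- manip.read_wrist_torque(): the same for the moment, N m.
- manip.read_opening(): finger opening in m.
Only numpy, scipy, OpenCV 4.12 (cv2) and the standard library are available. Lean on these libraries where they do the work, as an engineer would, in place of code of your own. Each camera call takes 0.05 s, during which the arm holds its last target. There are 200 camera calls.

## Working session

There is one attempt and no reset: what is moved stays moved. The work goes in short steps, each a Python script; the robot and the scene stay as the last script left them, time stands still between calls to the robot, and variables do not carry over. Pictures are saved under pics/ and viewed, about 8 in all and at most 12, crops included, and the job is handed in when it is done.

```bash
mkdir -p pics; ls; python3 - <<'E'
from rig import manip
import cv2,numpy as np
for n in("top","scene"):
    im=manip.camera(n);i=manip.camera_info(n);cv2.imwrite(f"pics/{n}0.png",im[:,:,::-1])
    print(n,i["camera_matrix"],np.round(i["pose"],3))
print(manip.read_time())
E
```

```text
pics
top [[422.36003246   0.         286.45182195]
 [  0.         422.36003246 205.82109438]
 [  0.           0.           1.        ]] [[ 0.011 -0.993  0.118  0.262]
 [-1.    -0.009  0.017 -0.017]
 [-0.016 -0.118 -0.993  1.147]
 [ 0.     0.     0.     1.   ]]
scene [[474.98665059   0.         282.85975831]
 [  0.         474.98665059 209.30140615]
 [  0.           0.           1.        ]] [[-0.696  0.55  -0.462  0.893]
 [ 0.718  0.54  -0.439  0.461]
 [ 0.008 -0.637 -0.771  0.924]
 [ 0.     0.     0.     1.   ]]
0.1
```

View pics/top0.png

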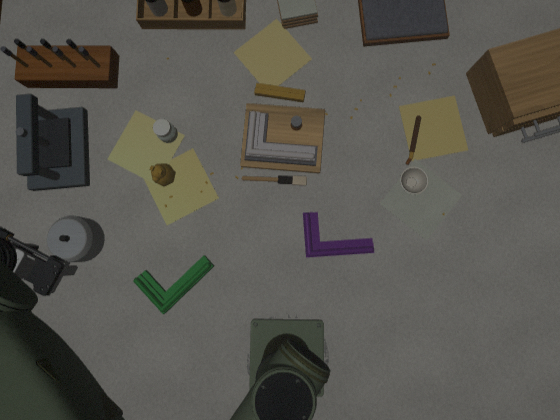

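View pics/scene0.png

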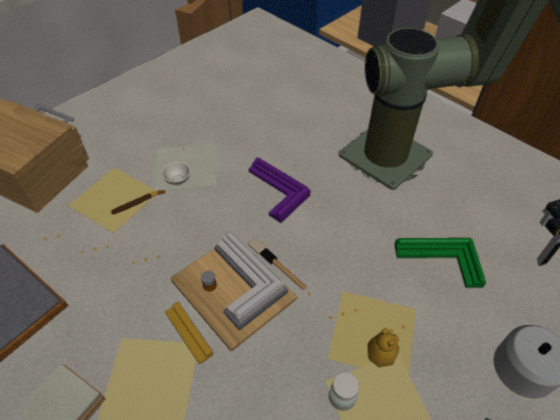

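The top view shows the white L on its plywood board, with the bead's corner near (250,158). The long leg runs right to about (317,155), the short leg runs up to about (250,110), and the pot is at (296,123). Things that could be mistaken for it: the purple L (335,240), the green L (172,285) and the gold offcut (280,92). The one I want is the white one on the board. I'll check that choice in a close crop of both views.

```bash
python3 - <<'E'
import cv2,numpy as np
a=cv2.imread("pics/top0.png")[95:180,232:332]; b=cv2.imread("pics/scene0.png")[225:350,165:305]
a=cv2.resize(a,None,fx=4,fy=4,interpolation=2)*1.0; b=cv2.resize(b,None,fx=2.8,fy=2.8,interpolation=2)*1.0
c=np.zeros((360,800,3)); c[:340,:400]=a; c[:350,400:792]=b
cv2.imwrite("pics/crop1.png",np.clip(c*1.5,0,255))
E
```

```text
[ WARN:0@0.073] global loadsave.cpp:1063 imwrite_ Unsupported depth image for selected encoder is fallbacked to CV_8U.
```

View pics/crop1.png

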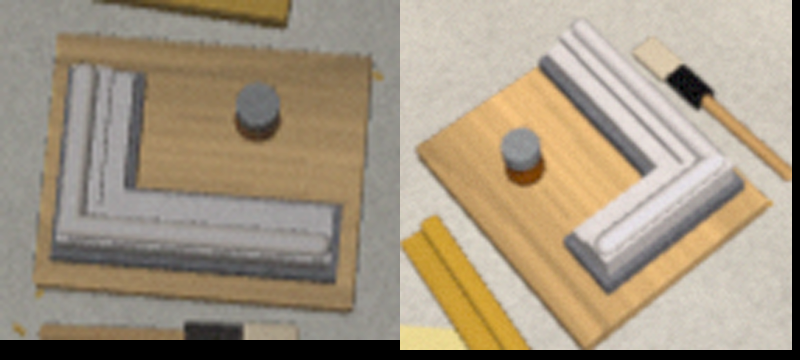

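The crop confirms the white-primed L, with the bead along its outer edge. In the crop, the top-view bead runs (325,243) → corner (68,236) → (84,70). In the scene view it runs (577,28) → (718,165) → (603,243). Next I'll triangulate these.

```bash
cat > h.py <<'E'
from rig import manip
import numpy as np,cv2
from scipy.spatial.transform import Rotation as R
def ray(n,uv,info=None):
    i=info or manip.camera_info(n);K=np.array(i["camera_matrix"]);T=np.array(i["pose"])
    d=T[:3,:3]@np.linalg.solve(K,[*uv,1]);return T[:3,3],d/np.linalg.norm(d)
def plane(r,z): return r[0]+r[1]*(z-r[0][2])/r[1][2]
def tri(rs):
    A=sum(np.eye(3)-np.outer(d,d) for o,d in rs);b=sum((np.eye(3)-np.outer(d,d))@o for o,d in rs);return np.linalg.solve(A,b)
E
python3 - <<'E'
from h import *
T=[(325,243),(68,236),(84,70)];S=[(577,28),(718,165),(603,243)]
P=[]
for t,s in zip(T,S):
    t=(t[0]/4+232-.4,t[1]/4+95-.4);s=((s[0]-400)/2.8+165-.3,s[1]/2.8+225-.3)
    a,b=ray("top",t),ray("scene",s);P.append(plane(a,.078));print(tri([a,b]).round(4),plane(a,.078).round(4),plane(b,.078).round(4))
print(np.linalg.norm(P[0]-P[1]),np.linalg.norm(P[2]-P[1]))
q=manip.read_tool_rot();print(q,R.from_quat(q).as_matrix().round(2),manip.read_force(),manip.camera_info("wrist")["pose"].round(3) if hasattr(manip.camera_info("wrist")["pose"],"round") else manip.camera_info("wrist")["pose"])
E
```

```text
[ 0.5212 -0.0638  0.0694] [ 0.5207 -0.0652  0.078 ] [ 0.5237 -0.0565  0.078 ]
[0.5279 0.1032 0.062 ] [0.5242 0.1011 0.078 ] [0.5345 0.11   0.078 ]
[0.6355 0.0943 0.0754] [0.6355 0.093  0.078 ] [0.6356 0.0964 0.078 ]
0.16639307013237054 0.11157179208656194
[ 2.22501215e-01  9.74931867e-01 -9.63380670e-04 -3.67277645e-04] [[-0.9   0.43 -0.  ]
 [ 0.43  0.9  -0.  ]
 [ 0.   -0.   -1.  ]] [ 0.64743587  0.50998891 -0.01149591] [[ 0.434  0.867  0.246  0.178]
 [ 0.901 -0.417 -0.121  0.553]
 [-0.003  0.274 -0.962  0.383]
 [ 0.     0.     0.     1.   ]]
```

The lengths come out at 166 and 112 mm against the 170 and 110 given, and the heights are plausible. Now I'll close the gripper and look from the wrist in two places.

```bash
python3 - <<'E'
from h import *
import pickle
manip.set_gripper(0.0,10)
Q=[0,1,0,0];out=[]
for k,p in enumerate([(.56,.06,.22),(.56,-.03,.22)]):
    manip.move_to(p,Q); manip.sleep(.2)
    i=manip.camera_info("wrist");im=manip.camera("wrist");cv2.imwrite(f"pics/w{k}.png",im[:,:,::-1]);out.append(i)
pickle.dump(out,open("w.pkl","wb"))
for i in out:
    K=np.array(i["camera_matrix"]);T=np.array(i["pose"])
    for P in [(.5207,-.0652,.078),(.5242,.1011,.078),(.6355,.093,.078)]:
        c=K@(T[:3,:3].T@(np.array(P)-T[:3,3]));print((c[:2]/c[2]).round(1))
print(manip.read_time(),manip.read_tcp_pos(),manip.read_q(),manip.read_force(),manip.read_opening())
a,b=[cv2.imread(f"pics/w{k}.png") for k in(0,1)]
cv2.imwrite("pics/w01.png",cv2.resize(np.hstack([a,b]),(800,300),interpolation=cv2.INTER_AREA))
E
```

```text
[132.9 156. ]
[325.9 160.3]
[313.2 278.1]
[237. 156.]
[429.7 160.4]
[407.9 278.1]
4.4583 [ 0.55997811 -0.02883882  0.21998484] [-2.05953607e-01  1.65255306e-01  1.55966709e+00  2.56283922e-04
  1.41678709e+00 -1.77851438e+00] [1.2293815  0.11254079 0.40737415] 0.0005083332243962042
```

View pics/w0.png

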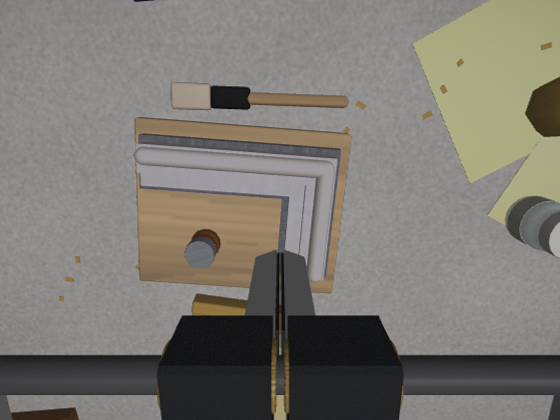

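View pics/w1.png

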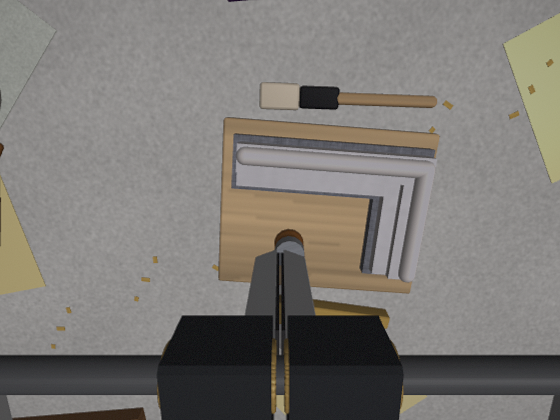

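Both wrist views show the bead. Long end, corner and short end are near (138,155), (325,168) and (318,278) in w0, and near (240,155), (427,168) and (408,280) in w1. An enlarged crop will give better pixels.

```bash
python3 - <<'E'
import cv2,numpy as np
c=np.zeros((600,800,3),np.uint8)
# 200x150 each -> 4x vertical stack is too large; use 3.6x: w0 x130-350
for k,x in((0,130),(1,228)):
    a=cv2.imread(f"pics/w{k}.png")[138:288,x:x+215]
    g=cv2.resize(a,None,fx=3.6,fy=3.6,interpolation=cv2.INTER_CUBIC)
    g=cv2.convertScaleAbs(g,alpha=1.2); cv2.imwrite(f"pics/c{k}.png",g)
E
```

```text
(no output)
```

View pics/c0.png

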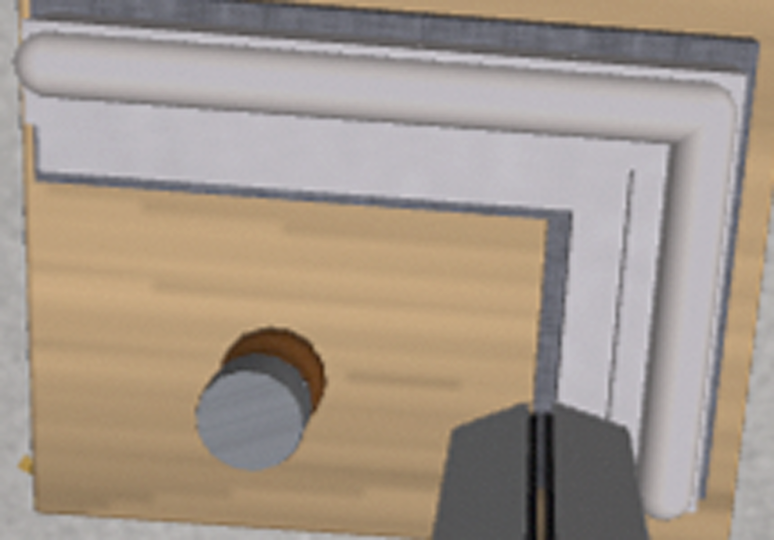

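View pics/c1.png

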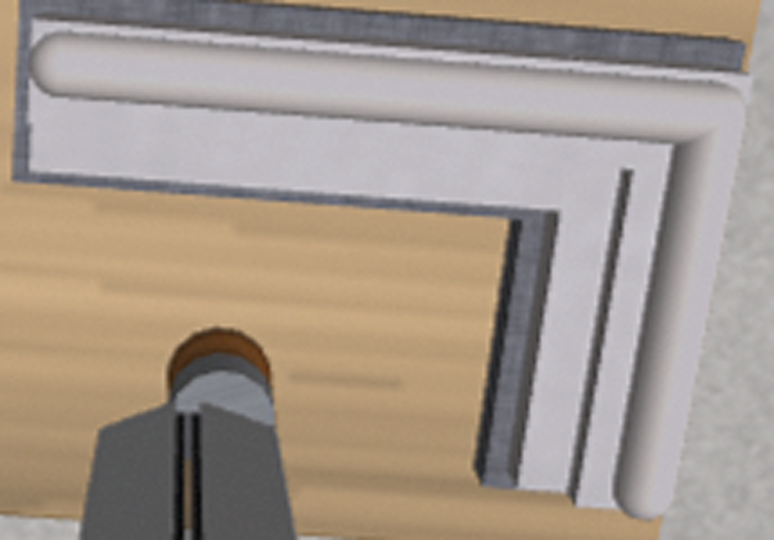

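```bash
python3 - <<'E'
from h import *
import pickle
W=pickle.load(open("w.pkl","rb"))
C0=[(16,63),(703,112),(670,518)];C1=[(32,63),(710,112),(645,518)]
P=[]
for a,b in zip(C0,C1):
    A=ray(0,(a[0]/3.6+129.6,a[1]/3.6+137.6),W[0]);B=ray(0,(b[0]/3.6+227.6,b[1]/3.6+137.6),W[1])
    p=(plane(A,.076)+plane(B,.076))/2;P.append(p)
    print(tri([A,B]).round(4),plane(A,.076).round(4),plane(B,.076).round(4))
P=np.array(P);x=P[0]-P[1];y=P[2]-P[1];print(np.linalg.norm(x),np.linalg.norm(y),np.degrees([np.arctan2(x[1],x[0])+np.pi/2,np.arctan2(y[1],y[0])]))
E
```

```text
[ 0.5205 -0.0662  0.0727] [ 0.5201 -0.0649  0.076 ] [ 0.5202 -0.0658  0.076 ]
[0.5331 0.1017 0.0679] [0.5318 0.1007 0.076 ] [0.5318 0.0985 0.076 ]
[0.6448 0.0967 0.0662] [0.64   0.0957 0.076 ] [0.64  0.093 0.076]
0.16539137150604558 0.10832298071311862 [-4.03096428 -2.77390294]
```

The fit puts the corner at about (0.532, 0.101) with a yaw of about -3.7°. Leg lengths and heights agree to within 5–10 mm, which is inside the ±12 mm band once averaged. I'll use a guarded touch to find the true crest height.

```bash
cat >> h.py <<'E'
Q=[0,1,0,0];C=np.array([.532,.101]);yaw=np.radians(-90-3.7)
ex=np.array([np.cos(yaw),np.sin(yaw)]);ey=np.array([-ex[1],ex[0]])
def pt(x,y,z): return [*(C+ex*x/1e3+ey*y/1e3),z]
def st(m=""): print(m,round(manip.read_time(),2),np.round(manip.read_tcp_pos(),4),np.round(manip.read_force(),2))
E
python3 - <<'E'
from h import *
manip.servo_line(pt(155,0,.11),Q,feed=.12);manip.servo_line(pt(155,0,.09),Q,feed=.06);manip.sleep(.3);st("above")
print(manip.servo_line(pt(155,0,.070),Q,feed=.012,guard=1.0));st("touch");manip.sleep(.2);st("rest")
im=manip.camera("wrist");cv2.imwrite("pics/t.png",im[:,:,::-1])
E
```

```text
above 6.38 [ 0.5223 -0.0538  0.0903] [-0.1   0.02 -0.24]
True
touch 7.4 [ 0.5219 -0.0537  0.0776] [0.92 0.17 2.86]
rest 7.6 [ 0.5219 -0.0537  0.0777] [ 1.2  -1.01  3.05]
```

View pics/t.png

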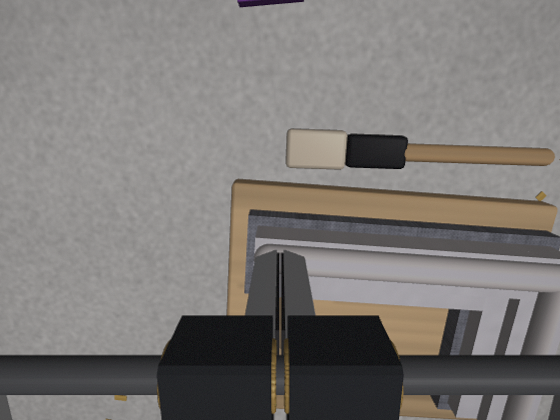

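It touched at z = 0.0776, against about 0.078 expected. The fingertip edge is at (280,250) and the bead end at (255,250). I'll check the lateral offset numerically.

```bash
python3 - <<'E'
from h import *
i=manip.camera_info("wrist");K=np.array(i["camera_matrix"]);T=np.array(i["pose"]);t=np.array(manip.read_tcp_pos())
for d in[(0,0,0),(-.008,0,0),(.008,0,0)]:
    c=K@(T[:3,:3].T@(t+d-T[:3,3]));print(d,(c[:2]/c[2]).round(1))
im=cv2.imread("pics/t.png")
for x in(330,400,500): print(x,im[225:300:2,x].mean(1).astype(int))
for x,r in((400,(248,282)),(330,(246,278))):
    print([plane(ray(0,(x,v),i),.072).round(4) for v in r])
cv2.imwrite("pics/t2.png",cv2.convertScaleAbs(cv2.resize(im[215:305,230:400],None,fx=4.4,fy=4.4,interpolation=2),alpha=1.4))
E
```

```text
(0, 0, 0) [278.7 265.6]
(-0.008, 0, 0) [278.7 251.3]
(0.008, 0, 0) [278.7 279.6]
330 [ 99  98  97  85  84  83  85  84  83 161 165 170  88 116 132 143 154 160
 164 163 164 163 163 164 157 142 128 163 163 164 163 163 163 163 163 164
 160 163]
400 [ 45  88  86  84 102  86  85  85  84  86  86  98 164 165  99 106 125 140
 148 157 161 161 163 164 163 162 159 148 126 161 163 162 163 163 164 162
 162 163]
500 [124  81  49  48  76  81  85  82  84  83  82  81  81  83  80 154 161 159
  87 116 129 141 151 157 158 160 161 159 160 158 151 135 127 160 160 160
 160 159]
[array([0.5142, 0.0107, 0.072 ]), array([0.534 , 0.0124, 0.072 ])]
[array([ 0.513 , -0.0265,  0.072 ]), array([ 0.5316, -0.0258,  0.072 ])]
```

View pics/t2.png

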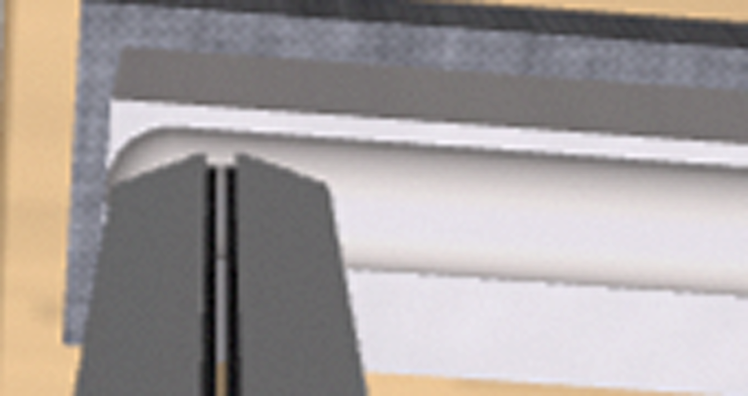

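The TCP is within about 1.5 mm of the crest and about 14 mm in from the end. I'll press to about 4.5 mm down and stroke, checking the force in segments.

```bash
python3 - <<'E'
from h import *
z=.0732
manip.servo_line(pt(153,0,z),Q,feed=.01);st("press")
for x,y in [(125,0),(95,0),(60,0),(30,0),(0,0),(0,30),(0,55),(0,80),(0,101)]:
    manip.servo_line(pt(x,y,z),Q,feed=.03);st((x,y))
    f=np.array(manip.read_force())
    if np.linalg.norm(f)>10: print("HIGH");manip.servo_line(pt(x,y,.10),Q,feed=.05);break
    if (x,y)==(0,0) : cv2.imwrite("pics/m.png",manip.camera("wrist")[:,:,::-1])
else:
    manip.servo_line(pt(0,101,.10),Q,feed=.04);manip.servo_line(pt(0,101,.22),Q,feed=.15);st("up")
    cv2.imwrite("pics/end.png",np.hstack([manip.camera("top")[80:200,220:345],cv2.imread("pics/top0.png")[80:200,220:345,::-1]]).repeat(3,0).repeat(3,1)[:,:,::-1])
E
```

```text
press 8.25 [ 0.5218 -0.0518  0.073 ] [-0.28 -2.46  1.99]
(125, 0) 9.33 [ 0.5239 -0.0234  0.0731] [-0.15  0.02  3.52]
(95, 0) 10.48 [0.5258 0.0065 0.0732] [ 0.18 -1.36  2.76]
(60, 0) 11.8 [0.5281 0.0413 0.0732] [-0.86 -0.98  3.32]
(30, 0) 12.95 [0.5301 0.0713 0.0732] [-0.36 -0.94  2.14]
(0, 0) 14.1 [0.532  0.1013 0.0732] [-1.28 -1.78  2.83]
(0, 30) 15.3 [0.5622 0.099  0.0734] [-2.16  0.08  3.05]
(0, 55) 16.28 [0.5874 0.0974 0.0734] [-1.8   0.58  2.71]
(0, 80) 17.27 [0.6123 0.0958 0.0734] [-0.76 -0.91  3.56]
(0, 101) 18.12 [0.6334 0.0944 0.0734] [0.03 0.43 3.22]
up 19.88 [0.6319 0.0945 0.2186] [-0.42 -0.69 -0.64]
```

View pics/m.png

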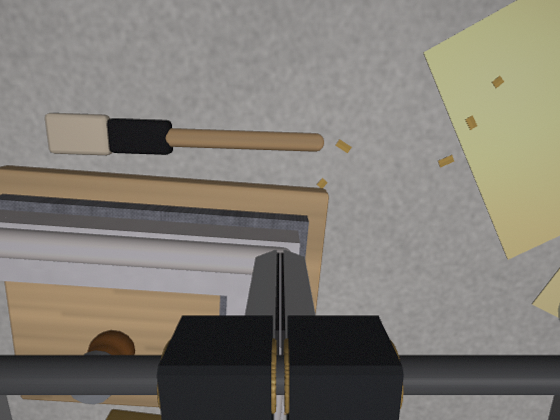

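View pics/end.png

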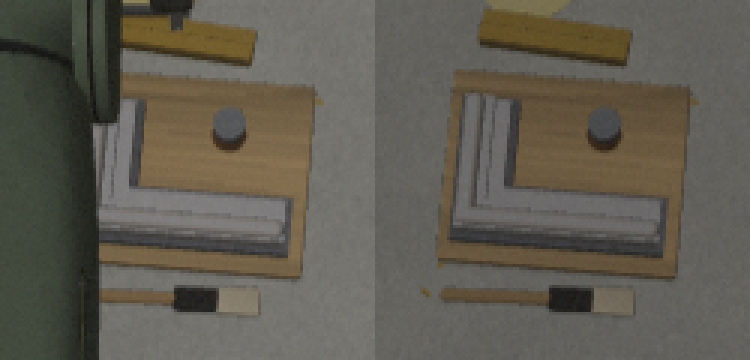

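At the corner (picture m) the fingertips sit on the bead at (280,250). In the end picture the L is where it was. For one numeric check, I'll repeat wrist view w1 and compare before handing in.

```bash
python3 - <<'E'
from h import *
manip.move_to((.56,-.03,.22),Q);manip.sleep(.4);st("look")
im=manip.camera("wrist")[:,:,::-1].copy();b=cv2.imread("pics/w1.png")
for n,(y0,y1,x0,x1) in {"corner":(140,290,315,436),"longleg":(130,195,225,440),"brush":(75,115,250,450)}.items():
    g=[np.float32(cv2.cvtColor(v[y0:y1,x0:x1],6)) for v in(b,im)]
    print(n,cv2.phaseCorrelate(*g))
E
```

```text
look 20.97 [ 0.5603 -0.0292  0.2199] [-0.72  0.74 -0.02]
corner ((0.982532202605114, -0.33357035512717914), 0.9988848264567057)
longleg ((0.36373955915865963, -0.34843533767367774), 1.0244196031564547)
brush ((0.4668821891075936, -0.3846153632585825), 0.9489051539897919)
```

Shifts are within 1 px, or about 1 mm, so nothing has moved noticeably. Handing in.

```bash
python3 -c "
from rig import manip
manip.finish_job();print(manip.read_time())"
```

```text
the job is handed in; nothing more can be done
the job is handed in; nothing more can be done
```

I ran the closed fingertips along the bead of the white L: from about 15 mm inside the long end, round the corner, to about 9 mm short of the short end. The arm then moved clear and I handed the job in. No verdict is reported.

**Stroke:** The fingers pressed about 4.5 mm below the free crest. The vertical force was 2.0–3.6 N at every point I read, and the largest total was about 3.8 N, well under the 15 N limit. The touch found the crest at z = 0.0776 m, against about 0.078 m given.

**After the stroke:** Repeating an earlier wrist view showed the L's corner and long leg and the brush shifted by at most about 1 px (roughly 1 mm). In the top view the pot and the visible part of the offcut looked unmoved. I did not compare the figure, bowl, jar and burnisher, but the arm never came near them. The robot's clock read about 21 s just before hand-in, against the 42 s limit.

**What disagreed:**
- **Corner position:** my first corner estimate from the top and scene views was about 8 mm off the wrist-camera one, so I used the wrist views.
- **Leg lengths:** the wrist views measured 165 and 108 mm against 170 and 110 mm, because the bead's ends are rounded.
- **Heights:** the two-view heights came out 5–10 mm low at some points, so I relied on the touch instead.

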